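Dock the motorcycle battery on the bench charger

TASK

Slide the motorcycle battery along the bench, without lifting or tipping it, into the charging dock between the yellow rails until it sits square and fully home against the blue charger. Then switch the charger on by pressing down the raised, green-marked end of the black rocker fully. Leave the other things on the bench where they are.

Things in the scene. Friction and masses are not known exactly. Their poses are not given: they have to be found in the camera images.
- battery: Loose black block with grey lid, yellow label, red and steel terminals on top: 150 mm along own x, 92 along own y, 76 high (terminals reach 82), 0.6 to 0.95 kg, too wide to grasp. Origin: centre of underside; z up. Starts 20 to 40 cm before the dock, +y side roughly towards the charger.
- dock: Charging dock bolted to the bench. Origin: at bench height, foot of the middle of the blue charger's stop face; z up; own +y points from the open mouth into the charger. Blue charger: x -90 to 90 mm, y 0 to 130, 60 high. Two yellow rails 25 high: straight from y -80 to 0, inner faces at x -80 and 80, then flared out to y -117 (mouth about 200 wide). Between them bare bench.
- dock_home (a point): Point on the bench where the battery's origin is when fully home: dock x 0, y -46 mm. The battery's 92 mm depth then lies along dock y, its far long side touching the stop face, its 150 mm length across between the rails with 5 mm clearance each side.
- rocker (a joint): Black paddle, 58 mm (dock x) by 90 mm (dock y), in the charger's top, hinged along dock x at dock y 70, z 63 mm. 0 = off: the end farther from the battery, with a green stripe, is raised; pressing it down tips the other end up, value grows to 0.36 rad = fully on (end stop). Starts at 0 to 0.06. Stays where left; about 4 N on the stripe moves it.
- rocker_press (a point): Point on the paddle's upper face at the green stripe, 31 mm from the hinge (moves with the paddle): when off about 72 mm above the bench, at dock x 0, y 99 mm; fully on about 60 mm above the bench, level with the charger's top.
- spray_can: Bystander: upright aerosol can, 66 mm across, 170 mm high; origin centre of underside.
- mug: Bystander: white mug, 80 mm across, 90 mm high; origin centre of underside.
- wrench: Bystander: steel wrench 190 mm long lying along its own x.
- jar: Bystander: jar, 72 mm across, 90 mm high; origin centre of underside.
Not all that is in view belongs to the job. Leave any brown look-alike of the battery alone.

How it is judged (in metres and radians):
On the way, in this order (a step that is already met when the one before it is completed fails the run):
1. the battery stands square and fully home in the dock, charger still off (y of battery in the frame of dock between -0.052 and -0.04 m and x of battery in the frame of dock between -0.01 and 0.01 m and angle between the x axis of battery and the x axis of dock, either way round below 0.06 rad and value of joint rocker below 0.2 rad), for 0.2 s.
2. the rocker is pressed fully on (value of joint rocker above 0.3 rad), for 0.2 s.
At the end, for the whole second after the job is handed in: The battery stands upright and at rest between the rails, within 6 mm of touching the charger's stop face, within 10 mm of the middle and square to the dock within 0.06 rad; the rocker is at 0.30 rad or more (on) (y of battery in the frame of dock between -0.052 and -0.04 m and x of battery in the frame of dock between -0.01 and 0.01 m and angle between the x axis of battery and the x axis of dock, either way round below 0.06 rad and angle between battery's own z axis and vertical below 0.05 rad and linear speed of battery below 0.01 m/s and value of joint rocker above 0.3 rad).
It fails at once if the battery is lifted off the bench or tipped (height (world z) of battery above 0.02 m or angle between battery's own z axis and vertical above 0.3 rad).
It fails at once if the spray can is moved by more than 20 mm (distance of spray_can from where it was at the start of the episode above 0.02 m).
It fails at once if the mug is moved by more than 20 mm (distance of mug from where it was at the start of the episode above 0.02 m).
It fails at once if the wrench is moved by more than 20 mm (distance of wrench from where it was at the start of the episode above 0.02 m).
It fails at once if the jar is moved by more than 20 mm (distance of jar from where it was at the start of the episode above 0.02 m).
It also fails if it takes over 72 s, if anything falls off the work surface, if the arm or the gripper's body presses on something with over 40 N, if the wrist force passes 120 N, or if a joint passes its speed limit or range.

ROBOT

A 6-joint arm with a two-finger parallel gripper is mounted at the origin on the work surface. World frame = base frame: x ahead of the robot, y to its left, z up, the work surface at z = 0. Lengths are in m, angles in degrees, forces in N, time in s.
With the tool pointing down it reaches from about 0.35 to 0.875 m from the base axis. Payload 4.2 kg.
Tool frame: the origin (TCP) lies midway between the tips of the shut fingers; the grasp point (between the pads) lies 19 mm behind it; z points along the fingers, y is the line along which they close (so a half turn about z gives the same grasp; the last joint's range is limited). The gripper opens to 87 mm and grips with 3 to 60 N. Pads are 19 mm wide; open, the fingers measure 117 mm over their backs; the gripper's body (75 mm by 190 mm) begins 51 mm behind the grasp point.
Start: joints at [78.816, 22.042, 0.453, 0, -68.411, -14.817], TCP at [0.274, 0.562, 0.197] pointing down, gripper open.
Joint ranges: [-179.83, 179.83], [-69.29, 118.12], [-61.27, 80.66], [-181.25, 117.63], [-171.15, -9.14], [-177.46, 177.46]. Speed limits (degrees/s): [159.86, 159.86, 180, 180, 180, 180].

INTERFACE

Orientations are given as [roll, pitch, yaw] about the fixed x, y, z axes, in that order (R = Rz(yaw) Ry(pitch) Rx(roll)).
In Python, from workcell import env gives the robot as it stands. The module is installed in compiled form; this text tells all that it offers. Calls block until the motion is done:
- env.goto(position, orientation): joint-space move of the TCP to a pose.
- env.move_straight(position, rotation=None, rate=0.15, force_limit=None): straight line of the TCP; rotation=None keeps the orientation; rate is the mean speed in m/s. With force_limit (N) it stops when the force on the tool has changed by that much, and returns True; else False.
- env.set_joints(angles): joint-space move.
- env.gripper_to(opening, grasp_force=None): opening from 0.0 (shut) to 1.0 (fully open); grasp_force is the grip in N (None keeps the last); returns when the fingers have stopped.
- env.dwell(seconds).
- env.inverse_kinematics(position, orientation): joint angles nearest the present ones, or None.
- env.read_state(): the state.
- env.grab_frame(name): name is "scene" or "top" or "wrist"; returns a dict with "image" (420x560x3 uint8, blue, green, red), "fx", "fy", "cx", "cy" (pixels), "position" and "orientation" of the camera in the world. Camera axes: x right, y up, looking along -z (the intrinsics and any distortion apply to the point x, -y, -z); pixel columns grow to the right and rows downward; lengths in m; the calibration is good to about 2 mm. A picture is of the moment at which its call begins. There is no depth.
A pose or a line that the arm cannot do raises env.Unreachable and nothing moves.
- env.close_job(): hands the job in; it is judged then, once.
Trained networks look in a picture, given as the dict that the camera call returned (one of the last four; its "shot" number tells which), for a name from the list of things; names that differ only in an ending like _2 or _b are one class to them, and where a whole thing is asked for, a point or a joint stands for the part that bears it (a point fixed in the world has none). Each returns a list of dicts, best first, with "score" (0 to 1); they miss things now and then, are a little off and sometimes report something else, mostly with a low value. They report only what shows in the picture. A call takes as long as a camera call. They do not tell look-alikes from the thing itself.
- env.search_frame(picture, thing): "xyz" ([x, y, z] in m, in world coordinates, good to about 4 mm: the middle of the surface that is visible of it).
- env.trace(picture, thing): "mask" (420x560 bool, what is visible of it).
The state is a dict: "clock": time; "joint_positions": joint angles; "qvel": joint speeds; "joint_torque": joint torques, N m; "position": TCP position; "tool_rot": TCP orientation; "force": force on the tool from outside, world axes, zero at the start; "wrist_torque": the same for the moment, N m; "opening": opening from 0.0 (shut) to 1.0 (fully open); "finger_force": force on a finger pad.
Only numpy, scipy, OpenCV 4.12 (cv2) and the standard library are available. Lean on these libraries where they do the work, as an engineer would, in place of code of your own. Each camera call takes 0.05 s, during which the arm holds its last target. There are 200 camera calls.

## Working session

There is one attempt and no reset: what is moved stays moved. The work goes in short steps, each a Python script; the robot and the scene stay as the last script left them, time stands still between calls to the robot, and variables do not carry over. Pictures are saved under pics/ and viewed, at most 10 in all, crops included, and the job is handed in when it is done.

```bash
mkdir -p pics; python3 - <<'E'
from workcell import env
import cv2, numpy as np
for n in ("top","scene"):
    f=env.grab_frame(n); cv2.imwrite(f"pics/{n}0.png",f["image"])
    print(n,f["fx"],f["fy"],f["cx"],f["cy"],f["position"],f["orientation"],[k for k in f])
    for t in ("battery","dock","rocker","rocker_press","spray_can","mug","wrench","jar"):
        print(t,[(np.round(d["xyz"],3).tolist(),round(d["score"],2)) for d in env.search_frame(f,t)])
print(env.read_state())
E
```

```text
top 544.2590643961338 544.2590643961338 281.41714728762076 217.50996992424507 [0.30528221 0.0170954  1.50705833] [  9.18479154   0.4242498  -89.57449268] ['image', 'fx', 'fy', 'cx', 'cy', 'position', 'orientation', 'shot']
battery [([0.425, -0.4, 0.079], 0.9)]
dock [([0.518, 0.157, 0.059], 0.83)]
rocker [([0.519, 0.209, 0.064], 0.63), ([0.521, 0.159, 0.062], 0.53), ([0.725, -0.185, 0.159], 0.27)]
rocker_press [([0.515, 0.207, 0.07], 0.83)]
spray_can [([0.723, -0.183, 0.157], 0.62)]
mug [([0.767, 0.104, 0.04], 0.65), ([0.46, -0.185, 0.077], 0.24)]
wrench [([0.387, 0.386, 0.009], 0.94)]
jar [([0.654, 0.374, 0.089], 0.75)]
scene 499.8110078985172 499.8110078985172 283.1006955439903 209.75141424701127 [1.40396322 0.54460132 1.12769057] [ 42.97979148  -0.15220595 122.57898291] ['image', 'fx', 'fy', 'cx', 'cy', 'position', 'orientation', 'shot']
battery [([0.49, -0.171, 0.082], 0.92), ([0.444, -0.391, 0.076], 0.62)]
dock [([0.54, 0.18, 0.055], 0.68)]
rocker [([0.753, 0.105, 0.055], 0.16)]
rocker_press [([0.521, 0.211, 0.069], 0.56)]
spray_can [([0.758, -0.173, 0.12], 0.56)]
mug [([0.755, 0.109, 0.056], 0.66)]
wrench [([0.39, 0.38, 0.008], 0.93)]
jar [([0.678, 0.384, 0.071], 0.57)]
{'clock': 0.9, 'joint_positions': array([ 7.88145240e+01,  2.20403549e+01,  4.53267141e-01, -1.71628685e-03,
       -6.84109098e+01, -1.48179531e+01]), 'qvel': array([-0.01721929, -0.04588085,  0.05602477, -0.06929936,  0.11549458,
       -0.04544793]), 'joint_torque': array([-8.74045736e-05, -3.90457141e+01,  1.87623399e+01,  4.22438577e+00,
        1.55800721e-02, -2.50641568e-05]), 'position': array([0.27396325, 0.56173422, 0.19676398]), 'tool_rot': array([-1.79998472e+02,  2.05495193e-03, -2.60040605e+01]), 'force': array([1.09732707, 0.05338838, 0.40176681]), 'wrist_torque': array([-0.07438893,  0.00406432, -0.03158963]), 'finger_force': 0.0, 'opening': 0.9968205994780185}
```

View pics/top0.png

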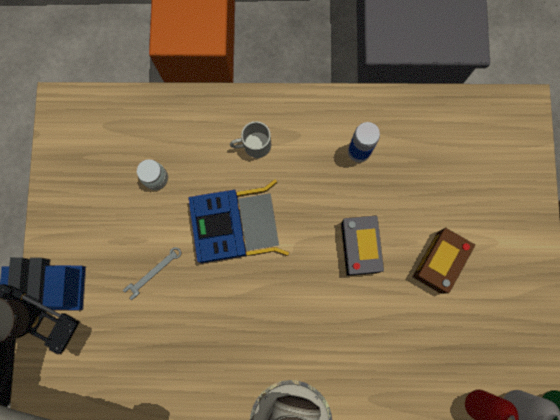

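View pics/scene0.png

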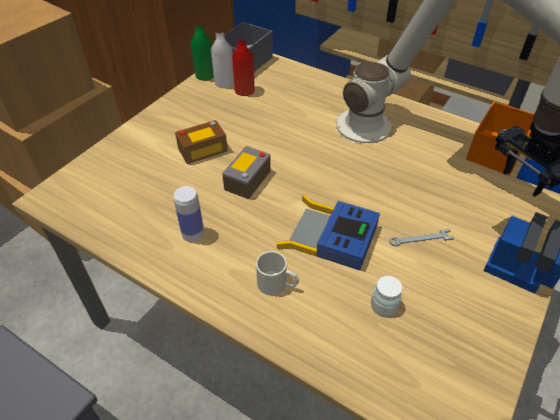

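Top view: grey-lid battery at about (363,245), brown look-alike at (444,261). The charger is at (217,226), its mouth facing right, towards the battery. Next I fit box silhouettes to get the poses.

```bash
cat > h.py <<'E'
from workcell import env
import cv2, numpy as np
from scipy.spatial.transform import Rotation as R
from scipy.optimize import minimize
def proj(f,P):
    q=R.from_euler('xyz',f["orientation"],degrees=True).inv().apply(np.asarray(P)-f["position"])
    return np.c_[f["cx"]+f["fx"]*q[:,0]/-q[:,2], f["cy"]-f["fy"]*q[:,1]/-q[:,2]]
def place(pose,P):
    return R.from_euler('z',pose[2]).apply(P)+[pose[0],pose[1],0]
def box(x0,x1,y0,y1,h):
    return np.array([[x,y,z] for x in(x0,x1) for y in(y0,y1) for z in(0,h)],float)
BAT=box(-.075,.075,-.046,.046,.076); CHG=box(-.09,.09,0,.13,.06)
def fit(views,B,p0):
    def cost(p):
        c=0
        for f,m in views:
            hull=cv2.convexHull(proj(f,place(p,B)).astype(np.float32))
            s=np.zeros((420*4,560*4),np.uint8); cv2.fillConvexPoly(s,np.round(hull*64+24).astype(np.int32),1,shift=4)
            s=cv2.resize(s*255,(560,420),interpolation=cv2.INTER_AREA)/255.
            c+=1-np.minimum(s,m).sum()/np.maximum(s,m).sum()
        return c
    r=minimize(cost,p0,method='Nelder-Mead',options=dict(initial_simplex=[p0]+[np.array(p0)+d for d in np.diag([.02,.02,.15])],xatol=1e-4,fatol=1e-5))
    return r.x,r.fun
def tmask(f,t,near):
    """mask of the detection closest to a world point"""
    u=proj(f,[near])[0]
    c=[d["mask"] for d in env.trace(f,t) if d["mask"].any()]
    c=[(np.hypot(*(np.argwhere(m)[:,::-1].mean(0)-u)),m) for m in c]
    c=[k for k in c if k[0]<25]
    return min(c,key=lambda k:k[0])[1].astype(float) if c else None
def blue(f,near):
    hsv=cv2.cvtColor(f["image"],cv2.COLOR_BGR2HSV)
    b=cv2.inRange(hsv,(100,110,30),(130,255,255))
    n,l,s,c=cv2.connectedComponentsWithStats(b)
    u=proj(f,[near])[0]
    ok=[i for i in range(1,n) if s[i,4]>300]
    i=min(ok,key=lambda i:np.hypot(*(c[i]-u)))
    pts=np.argwhere(l==i)[:,::-1].astype(np.int32)
    m=np.zeros((420,560),np.uint8); cv2.fillConvexPoly(m,cv2.convexHull(pts),1); return m.astype(float)
def rel(b,d):
    v=R.from_euler('z',-d[2]).apply([b[0]-d[0],b[1]-d[1],0]); return np.r_[v[:2],b[2]-d[2]]
E
python3 - <<'E'
from h import *
fs=[env.grab_frame(n) for n in("top","scene")]
ch=[(f,blue(f,[.52,.16,.05])) for f in fs]
ba=[(f,tmask(f,"battery",[.49,-.17,.05])) for f in fs]
print([m is not None and m.sum() for _,m in ba])
ba=[v for v in ba if v[1] is not None]
for n,v,B,p0 in(("d",ch,CHG,[.53,.1,.14]),("b",ba,BAT,[.48,-.18,.1])):
    for vv in [v]+([[w] for w in v] if len(v)>1 else []):
        p,c=fit(vv,B,p0); print(n,p.round(4),round(c,4))
E
```

```text
[np.float64(2153.0), np.float64(1691.0)]
d [0.5296 0.1409 0.1793] 0.1403
d [0.5296 0.142  0.1708] 0.042
d [0.5309 0.1393 0.1935] 0.0895
b [ 0.4658 -0.1877  0.1116] 0.1033
b [ 0.4659 -0.1874  0.1104] 0.0475
b [ 0.4656 -0.188   0.1223] 0.0553
```

```bash
cat >> h.py <<'E'
D=np.array([.5300,.1412,.1745])
def w(p): # dock frame (x,y)->world
    return place(D,np.array([[p[0],p[1],0]]))[0][:2]
def look(near,names=("top","scene")):
    v=[]
    for n in names:
        f=env.grab_frame(n); m=tmask(f,"battery",[*near,.05])
        if m is not None: v.append((f,m))
    return fit(v,BAT,[near[0],near[1],D[2]]) if v else None
E
python3 - <<'E'
from h import *
b=np.array([.4658,-.1877,.1115]); r=rel(b,D); print(r)
ub=np.array([np.cos(b[2]),np.sin(b[2])])
env.gripper_to(.5)
s=b[:2]-ub*(.075+.010+.025); o=[180,0,np.degrees(b[2])]
env.goto([*s,.22],o); env.move_straight([*s,.034]); print(env.read_state()["force"])
t=w([-.002-.085,r[1]]); 
print(env.move_straight([*(s+ub*.035),.034],rate=.05), env.read_state()["force"])
env.move_straight([*t,.034],rotation=[180,0,np.degrees(D[2])],rate=.06); print(env.read_state()["force"])
bk=w([-.087-.03,r[1]]); env.move_straight([*bk,.034]); env.move_straight([*bk,.2])
p=look(w([0,r[1]])); print(p,rel(p[0],D),env.read_state()["clock"])
cv2.imwrite("pics/t1.png",env.grab_frame("top")["image"])
E
```

```text
[-0.12032725 -0.31275902 -0.063     ]
[ 0.08235794  0.4525301  -0.81936682]
False [-7.90516035 -1.76693569  5.01723123]
[-8.15051053 -1.78689274  5.0451557 ]
(array([ 0.57952427, -0.16595753,  0.16273537]), np.float64(0.8126586357430463)) [-0.00455522 -0.31109107 -0.01176463] 10.8
```

View pics/t1.png

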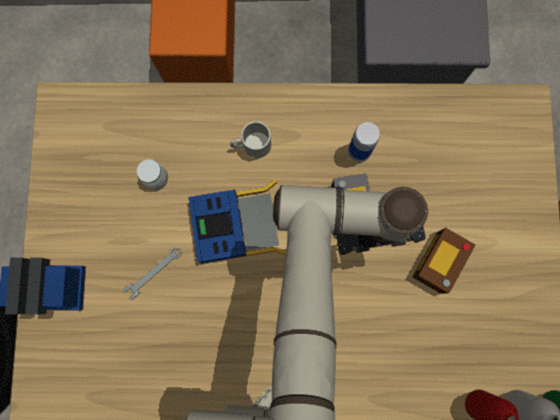

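The battery slid over to the dock's axis, but the arm hides most of it. I'll move over the dock, take a close wrist view of it, and re-measure the battery.

```bash
python3 - <<'E'
from h import *
p=w([0,0.0]); env.gripper_to(1.0)
env.goto([*p,.40],[180,0,np.degrees(D[2])-90])
f=env.grab_frame("wrist"); cv2.imwrite("pics/w1.png",f["image"]); print(f["position"],f["orientation"])
import pickle; pickle.dump(f,open("w1.pkl","wb"))
near=np.array([.585,-.167])
for n in("top","scene"):
    q=look(near,(n,)); print(n,q, q and rel(q[0],D))
print(env.read_state()["clock"])
for B in (CHG,): print(proj(f,place(D,B)).round(0).tolist())
E
```

```text
[0.542839   0.07437886 0.58815204] [-1.42729369e+01 -4.05740335e-02 -1.70035824e+02]
top (array([ 0.58000798, -0.16559645,  0.15913105]), np.float64(0.05773672464173396)) [-0.00401616 -0.31081945 -0.01536895]
scene (array([ 0.58092421, -0.16660809,  0.20757022]), np.float64(0.04494749931197661)) [-0.00328948 -0.3119748   0.03307022]
13.975
[[335.0, 162.0], [340.0, 166.0], [332.0, 229.0], [337.0, 240.0], [236.0, 162.0], [231.0, 166.0], [239.0, 230.0], [234.0, 241.0]]
```

View pics/w1.png

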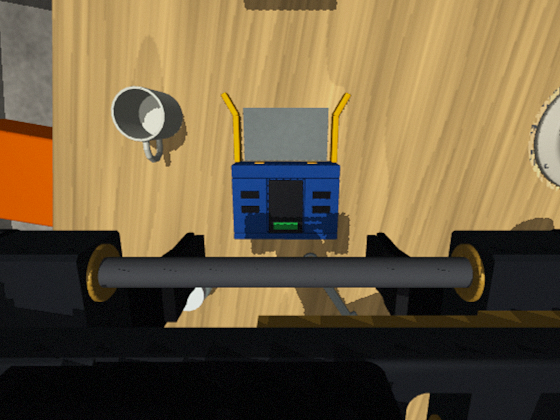

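Wrist view: the charger's front top edge runs from (232,165) to (340,165), which matches the projected pose. The rails are symmetric about column 286. The battery is about 4 mm off the axis and nearly square, so I push it to the mouth and check.

```bash
python3 - <<'E'
from h import *
a=np.degrees(D[2])+90; o=[180,0,a]
s=w([-.0035,-.311-.046-.040]); e=w([-.001,-.15-.056])
print(env.inverse_kinematics([*s,.034],o))
env.goto([*s,.25],o); env.move_straight([*s,.034]); print(env.read_state()["force"])
env.move_straight([*e,.034],rate=.07); print(env.read_state()["force"])
f=env.grab_frame("wrist"); cv2.imwrite("pics/w2.png",f["image"])
near=w([0,-.15])
for n in("top","scene"):
    q=look(near,(n,)); print(n,q, q and rel(q[0],D))
for n in("top",): g=env.grab_frame(n); cv2.imwrite("pics/t2.png",g["image"])
print(env.read_state()["clock"])
E
```

```text
[-8.48270548e+00  3.24184453e+01 -7.59460005e+00 -2.54444375e-14
 -4.99869547e+01 -1.61519181e+02]
[ 0.56202758 -0.05372472  1.33138671]Traceback (most recent call last):
  File "<stdin>", line 6, in <module>
workcell.Unreachable: the arm cannot follow that straight line within its joint ranges
```

Joint 6 runs out of range along that line, so I use the half-turn orientation.

```bash
python3 - <<'E'
from h import *
o=[180,0,np.degrees(D[2])-90]
s=w([-.0035,-.311-.046-.040]); e=w([-.001,-.15-.056])
env.move_straight([*s,.12]); env.goto([*s,.12],o); env.move_straight([*s,.034]); print(env.read_state()["force"])
env.move_straight([*e,.034],rate=.07); print(env.read_state()["force"])
near=w([0,-.15])
for n in("top","scene"):
    q=look(near,(n,)); print(n,q, q and rel(q[0],D))
g=env.grab_frame("top"); cv2.imwrite("pics/t2.png",g["image"])
print(env.read_state()["clock"])
E
```

```text
[ 0.18583806 -0.12800552  0.49202347]
[ 1.63358853 -5.08716053 -0.01483372]
top None None
scene (array([ 0.55384482, -0.00371612,  0.18851466]), np.float64(0.04970088161209063)) [-0.00167702 -0.14685518  0.01401466]
24.8833
```

View pics/t2.png

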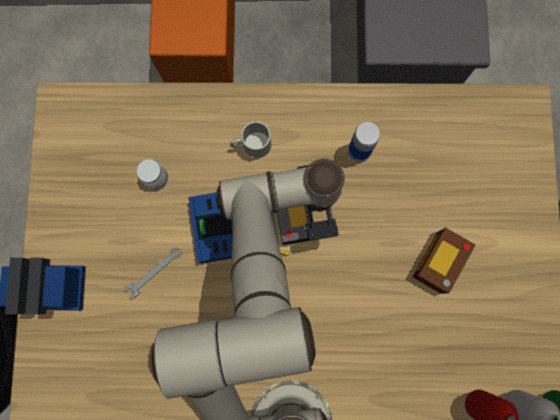

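The battery is at the mouth, about 2 mm off the axis and square. Pushing it home with a force limit.

```bash
python3 - <<'E'
from h import *
e=w([0,-.092-.002])
r=env.move_straight([*e,.034],rate=.04,force_limit=18)
st=env.read_state(); p=st["position"]; print(r,st["force"],rel(np.r_[p[:2],D[2]],D))
b=w([0,-.092-.06]); env.move_straight([*b,.034]); env.move_straight([*b,.2])
near=w([0,-.046])
for n in("top","scene"):
    q=look(near,(n,)); print(n,q, q and rel(q[0],D))
cv2.imwrite("pics/s3.png",env.grab_frame("scene")["image"][150:320,200:460].repeat(3,0).repeat(3,1)[:,:780])
print(env.read_state()["clock"])
E
```

```text
True [ 0.90539569 -2.27858151  2.36618465] [-0.00046005 -0.10497653  0.        ]
top (array([0.52119506, 0.08669489, 0.1512597 ]), np.float64(0.3371963971147782)) [-0.01813417 -0.05214869 -0.0232403 ]
scene (array([0.5267074 , 0.08866295, 0.20948297]), np.float64(0.14930616163379296)) [-0.01236386 -0.05116755  0.03498297]
29.1333
```

View pics/s3.png

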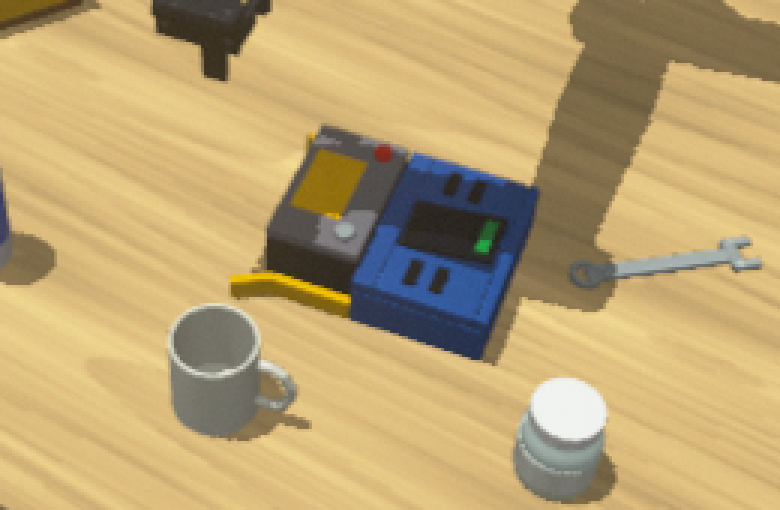

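It looks home in the picture. A second gentle push from contact will confirm it's seated.

```bash
python3 - <<'E'
from h import *
b=w([0,-.092-.06]); env.move_straight([*b,.034])
a=w([0,-.112]); env.move_straight([*a,.034])
e=w([0,-.094])
for lim in(15,25):
    r=env.move_straight([*e,.034],rate=.02,force_limit=lim)
    st=env.read_state(); p=st["position"]; print(r,st["force"],st["wrist_torque"],rel(np.r_[p[:2],D[2]],D))
env.move_straight([*b,.034]); env.move_straight([*b,.15])
h=w([0,-.2]); env.goto([*h,.30],[180,0,np.degrees(D[2])-90])
f=env.grab_frame("wrist"); print(f["position"])
h=w([0,.06]); env.goto([*h,.30],[180,0,np.degrees(D[2])-90])
f=env.grab_frame("wrist"); cv2.imwrite("pics/w4.png",f["image"])
for H in(.06,.076):print(H,proj(f,place(D,np.array([[-.075,-.0,H],[.075,0,H],[-.075,-.092,H],[.075,-.092,H],[0,.099,H]]))).round(1).tolist())
print(env.read_state()["clock"])
E
```

```text
True [ 0.87123836 -2.92035899  2.30235311] [-0.6359526  -0.36991001 -0.12251963] [-0.00020838 -0.10512461  0.        ]
True [ 1.56257422 -3.34043096  1.19271658] [-0.86158666 -0.58453691 -0.09831818] [-0.00035481 -0.10535189  0.        ]
[ 0.57733947 -0.1224076   0.48728756]
0.06 [[343.4, 130.1], [227.8, 130.2], [346.6, 53.2], [224.5, 53.3], [285.6, 204.1]]
0.076 [[345.6, 130.4], [225.6, 130.5], [349.2, 50.3], [222.0, 50.4], [285.6, 207.1]]
34.8917
```

View pics/w4.png

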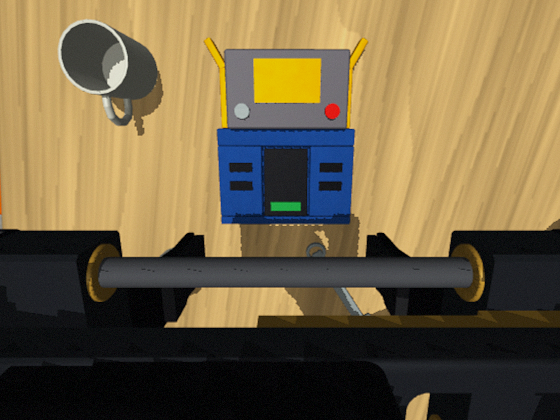

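Battery is flush against the charger: its lid spans (224–351, 50–129) and the charger edge is at row 129. The green stripe at (286,206) matches the projected press point. Now I press it.

```bash
python3 - <<'E'
from h import *
env.gripper_to(0)
p=w([0,.102])
env.move_straight([*p,.30]); env.move_straight([*p,.09])
for lim in(22,30):
    r=env.move_straight([*p,.054],rate=.03,force_limit=lim)
    st=env.read_state(); print(r,st["force"],st["position"])
    env.dwell(.4)
env.move_straight([*p,.2])
h=w([0,.06]); env.move_straight([*h,.30])
f=env.grab_frame("wrist"); cv2.imwrite("pics/w5.png",f["image"])
g=env.grab_frame("scene");cv2.imwrite("pics/s5.png",g["image"][150:320,200:460].repeat(3,0).repeat(3,1)[:,:780])
print(env.read_state()["clock"])
E
```

```text
False [-0.59430167 -0.20464435 -1.1711267 ] [0.51245136 0.24174278 0.05423303]
False [0.64044341 0.54062289 0.01162108] [0.51231375 0.24166529 0.05401865]
42.9
```

View pics/s5.png

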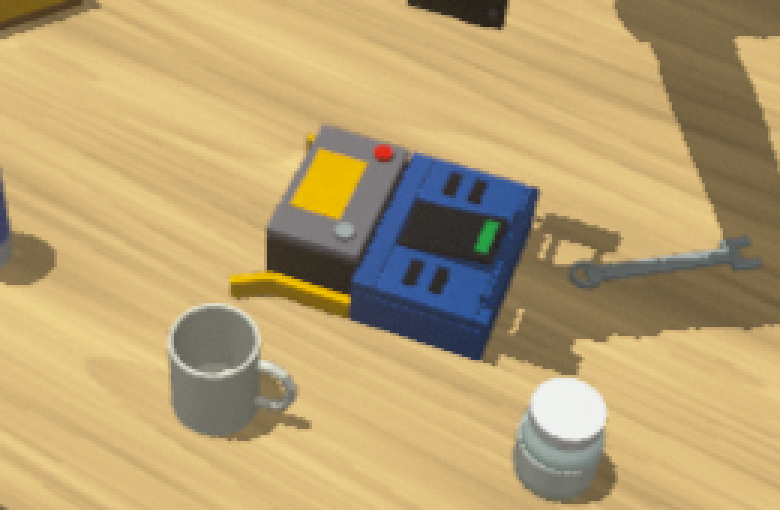

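View pics/w5.png

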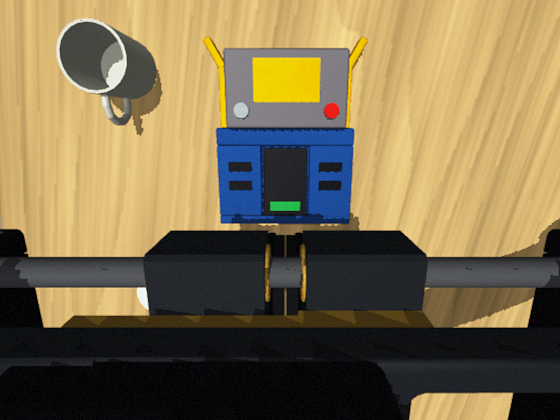

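The stripe at (488,237) in the crop hasn't moved, and the press met no resistance. I'll triangulate the stripe from both cameras before trying again.

```bash
python3 - <<'E'
from h import *
st=env.read_state(); print(st["opening"],st["position"],st["clock"])
F=[]
for n in("top","scene","wrist"):
    f=env.grab_frame(n)
    hsv=cv2.cvtColor(f["image"],cv2.COLOR_BGR2HSV); g=cv2.inRange(hsv,(50,120,60),(85,255,255))
    k,l,s,c=cv2.connectedComponentsWithStats(g); u0=proj(f,[[*w([0,.099]),.07]])[0]
    ii=[i for i in range(1,k) if s[i,4]>5]; 
    if not ii: print(n,"none");continue
    i=min(ii,key=lambda i:np.hypot(*(c[i]-u0))); print(n,u0.round(1),c[i].round(1),s[i])
    if np.hypot(*(c[i]-u0))<25:F.append((f,c[i]))
    print("tcp",proj(f,[st["position"]]).round(0), [(np.round(d["xyz"],3),round(d["score"],2)) for d in env.search_frame(f,"rocker_press")])
from scipy.optimize import least_squares
r=least_squares(lambda P:np.concatenate([proj(f,[P])[0]-c for f,c in F]),[.513,.239,.07]);print(r.x,r.fun,rel(np.r_[r.x[:2],D[2]],D))
E
```

```text
0.007732889150405431 [0.51900376 0.20029025 0.29854212] 42.9
top [203.  226.2] [201.6 223.1] [199 219   6   9  49]
tcp [[205. 209.]] [(array([0.523, 0.186, 0.065]), 0.8)]
scene [361.5 228.2] [361.8 228.5] [358 223   9  12  55]
tcp [[357. 163.]] [(array([0.521, 0.213, 0.065]), 0.89), (array([0.56, 0.1 , 0.08]), 0.35)]
wrist [285.5 205.4] [285.  205.5] [270 201  31  10 309]
tcp [[287. 235.]] [(array([0.516, 0.205, 0.067]), 0.92)]
[0.51491526 0.23929044 0.07258067] [ 1.03423405  2.15381721 -0.33363633 -0.35854888 -1.20011509  0.55607153] [0.00217439 0.09921974 0.        ]
```

```bash
python3 - <<'E'
from h import *
def st(im):
    g=cv2.inRange(cv2.cvtColor(im,cv2.COLOR_BGR2HSV),(50,120,60),(85,255,255))
    k,l,s,c=cv2.connectedComponentsWithStats(g)
    return [(c[i].round(1).tolist(),s[i].tolist()) for i in range(1,k) if s[i,4]>15]
for n in("top0","scene0","w1","w4","w5"): print(n,st(cv2.imread(f"pics/{n}.png")))
for n in("top","scene","wrist"):
    f=env.grab_frame(n); print(n,st(f["image"]),proj(f,[[*w([0,.099]),.072],[*w([0,.100]),.060]]).round(1).tolist())
E
```

```text
top0 [([202.1, 226.3], [199, 219, 7, 16, 85])]
scene0 [([201.5, 54.4], [191, 26, 22, 54, 868]), ([361.8, 228.5], [358, 223, 9, 12, 53])]
w1 [([285.0, 224.9], [273, 222, 25, 7, 167])]
w4 [([284.9, 205.9], [270, 201, 31, 10, 282])]
w5 [([284.9, 205.5], [270, 201, 31, 10, 308])]
top [([201.7, 223.0], [199, 219, 6, 9, 47])] [[202.9, 226.1], [203.2, 226.8]]
scene [([201.5, 54.3], [191, 26, 22, 54, 872]), ([361.7, 228.4], [358, 223, 9, 12, 55])] [[361.6, 227.7], [361.4, 230.6]]
wrist [([285.1, 205.5], [270, 201, 31, 10, 307])] [[285.8, 205.7], [285.7, 204.2]]
```

```bash
python3 - <<'E'
from h import *
p=w([0.001,.100])
env.move_straight([*p,.10],rate=.25)
for z in(.075,.066,.058,.054):
    r=env.move_straight([*p,z],rate=.04,force_limit=30)
    s=env.read_state(); print(z,r,s["force"].round(2),s["position"].round(4),s["joint_torque"].round(1)[:3],s["clock"])
f=env.grab_frame("scene"); g=env.grab_frame("wrist")
a=cv2.resize(f["image"][130:280,280:430],(400,400)); b=cv2.resize(g["image"],(400,300))
b=cv2.copyMakeBorder(b,0,100,0,0,cv2.BORDER_CONSTANT); cv2.imwrite("pics/x6.png",np.hstack([a,b]))
print(proj(f,[s["position"]]),proj(g,[s["position"]]))
E
```

```text
0.075 False [ 0.02 -0.07  0.06] [0.5138 0.2399 0.075 ] [ -0.  -36.4  15.2] 45.0917
0.066 False [0.27 0.86 0.03] [0.5135 0.2397 0.0656] [ -0.  -36.7  14.9] 45.4667
0.058 False [0.59 0.04 0.03] [0.5134 0.2397 0.0576] [ -0.  -37.   14.7] 45.8167
0.054 False [-0.89 -0.15 -0.83] [0.5134 0.2397 0.0537] [  0.  -37.2  14.7] 46.0667
[[361.01644406 232.25613458]] [[286.98783116 235.8010554 ]]
```

View pics/x6.png

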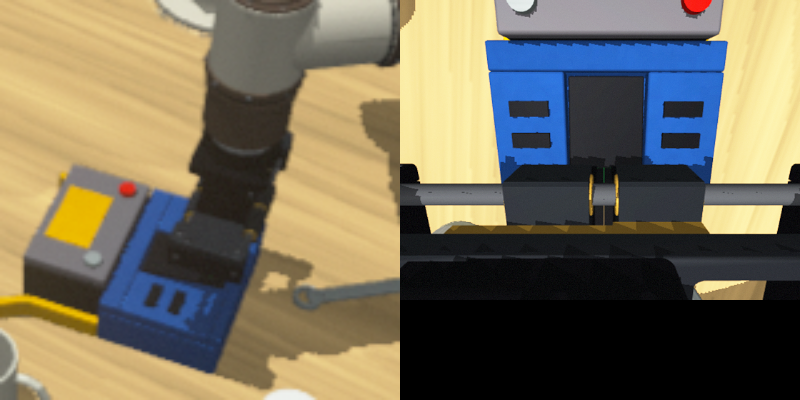

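Pictures show the fingertips sitting just above the paddle, so they end higher than the nominal TCP. I'll continue down with a force guard.

```bash
python3 - <<'E'
from h import *
p=w([0.001,.100])
def stripe():
    f=env.grab_frame("scene")
    g=cv2.inRange(cv2.cvtColor(f["image"],cv2.COLOR_BGR2HSV),(50,120,60),(85,255,255)); g[:200]=0
    c=cv2.moments(g,True); return (c["m10"]/max(c["m00"],1),c["m01"]/max(c["m00"],1),c["m00"])
for z in np.arange(.051,.029,-.003):
    r=env.move_straight([*p,z],rate=.04,force_limit=20)
    s=env.read_state(); print(round(z,3),r,s["force"].round(2),s["position"].round(4),np.round(stripe(),1),s["clock"])
    if r: break
E
```

```text
0.051 False [ 0.05 -0.4  -0.87] [0.5135 0.2397 0.0508] [0. 0. 0.] 46.4167
0.048 False [-0.43  0.16  0.04] [0.5135 0.2397 0.0478] [0. 0. 0.] 46.7167
0.045 False [0.96 0.09 0.34] [0.5138 0.2401 0.0451] [0. 0. 0.] 47.0167
0.042 False [0.42 0.62 1.39] [0.5138 0.2401 0.042 ] [0. 0. 0.] 47.3167
0.039 False [-0.5   1.83  2.67] [0.5139 0.2402 0.0391] [0. 0. 0.] 47.6167
0.036 False [-0.79  1.89  3.73] [0.514  0.2402 0.0363] [0. 0. 0.] 47.9167
0.033 False [-5.19  1.28 17.42] [0.5142 0.2403 0.0357] [0. 0. 0.] 48.2167
0.03 False [-9.44  0.45 32.13] [0.5143 0.2402 0.0353] [0. 0. 0.] 48.5167
```

```bash
python3 - <<'E'
from h import *
p=w([0.001,.100]); env.dwell(.3)
env.move_straight([*p,.2]); h=w([0,.06]); env.move_straight([*h,.30])
for n in("scene","wrist"):
    f=env.grab_frame(n)
    g=cv2.inRange(cv2.cvtColor(f["image"],cv2.COLOR_BGR2HSV),(50,120,60),(85,255,255)); g[:195]=0
    c=cv2.moments(g,True); print(n,c["m10"]/max(c["m00"],1),c["m01"]/max(c["m00"],1),c["m00"],proj(f,[[*w([0,.099]),.072],[*w([0,.100]),.060]]).round(1).tolist())
    if n=="wrist": 
        d=cv2.absdiff(f["image"],cv2.imread("pics/w5.png")).max(2); print("lid/rail diff px",(d[30:128]>40).sum(),"charger",(d[128:225,215:355]>40).sum())
print(env.read_state()["clock"])
E
```

```text
scene 361.6 231.1090909090909 55.0 [[361.6, 227.7], [361.4, 230.6]]
wrist 284.5 204.02985074626866 268.0 [[284.9, 206.0], [284.9, 204.5]]
lid/rail diff px 79 charger 345
51.1167
```

```bash
python3 -c "
from workcell import env
print(env.close_job())"
```

```text
the job is handed in; nothing more can be done
None
```

The battery is home against the charger and square, the rocker is pressed to its end stop (on), and I handed the job in at about 51 s; the hand-in returned no verdict, so all of this is judged from the camera pictures and forces.

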